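# Set the red-knob slide to its marker, taking out the backlash

## Task

Set the slide with the red knob so that the white index line on its carriage stands level with the yellow marker beside it. The screw has backlash, so first wind the carriage towards the knob until it is a good 15 mm past the marker, then reverse and bring it back out to the marker, leaving the screw driving it outwards. Move it by the knob only, never by touching the carriage, and leave the slide with the blue knob alone.

Things in the scene. Friction and masses are not known exactly. Their poses are not given: they have to be found in the camera images.
- stage_red: Positioning slide fixed to the desk: aluminium base 240 x 72 x 12 mm. Origin on the desk under the knob axis; x runs along the rail from knob to far end (base x = -40 to 200 mm), z up. Grey gear head (66 x 60 mm, top at 44 mm) carries the red knob at the end near the robot. The carriage behind it carries a small round steel blank flange, top 50 mm above the desk.
- stage_red_grip (a point): Centre of the knob's red bar grip, 69 mm above the desk, on the vertical knob axis. The bar is 46 mm long (this point's x), 14 mm thick (its y), 26 mm tall (56 to 82 mm above the desk); pinch it across its thickness from above. z is up; the axes turn with the knob. Under the bar is a round black skirt, 38 mm across.
- stage_red_knob (a joint): Angle of the red knob, rad: 0 at the start, growing clockwise from above; range -1.6 to 0.2. Clockwise drives the carriage outwards, counter-clockwise draws it towards the knob, 50 mm per rad. At each reversal the knob first turns 0.28 rad (the play) without moving the carriage; at the start the play is taken up outwards. Needs about 0.15 N m; stays where left.
- stage_red_index (a point): White index line of the red-knob slide's carriage, at the carriage's right-hand top edge, 41 mm above the desk and 30 mm to the side of the rail's middle line. Carriage: black, 50 mm along the rail x 60 mm, line 3 mm wide. It starts 150 mm from the knob axis and can come as near as 75 mm.
- marker_tip (a point): Tip of the yellow marker fixed beside the red-knob slide's rail, 38 mm above the desk; block 16 x 10 x 38 mm. The index line is level with it when both have the same position along the slide's x axis. It always stands 18 to 32 mm nearer the knob than the carriage's start.
- stage_red_follower (a joint): Where the nut stands within its play in the carriage of the red-knob slide, m: 0 when the nut bears on the carriage to drive it outwards, -0.014 when it bears to draw it towards the knob.
- stage_blue_index (a point): Index line of the blue-knob slide's carriage; a bystander.
- stage_blue: The other slide, of the same build, with a blue knob, a small round part on its carriage and its own yellow marker; fixed to the desk, origin under its knob axis, x along its rail. A bystander, not to be touched.
- stage_red_carriage: Carriage of the red-knob slide with the blank flange on it (not to be touched); origin under its middle, 29 mm above the desk, x along the rail.

How it is judged:
By the outcome, as a careful person would: the job done as asked, in the order asked, and still so for the second after the job is handed in, with the robot touching nothing.
It also fails if it takes over 32 s, if anything falls off the work surface, if the arm or the gripper's body presses on something with over 40 N, if the wrist force passes 120 N, or if a joint passes its speed limit or range.

## Robot

A 6-joint arm with a two-finger parallel gripper is mounted at the origin on a cart in front of the work surface, level with it; the furniture and walls round the work are solid. World frame = base frame: x ahead of the robot, y to its left, z up, the work surface at z = 0. Lengths are in m, angles in rad, forces in N, time in s.
With the tool pointing down it reaches from about 0.225 to 0.875 m from the base axis. Payload 3.4 kg.
Tool frame: the origin (TCP) lies at the very end of the fingers, on their centre line; the grasp point (between the pads) lies 19 mm behind it; z points along the fingers, y is the line along which they close (so a half turn about z gives the same grasp; the last joint's range is limited). The gripper opens to 85 mm and grips with 20 to 120 N. Pads are 22 mm wide; open, the fingers measure 114 mm over their backs; the gripper's body (76 mm by 85 mm) begins 54 mm behind the grasp point. The pads swing forward as they close: fully open they stand 13 mm farther back than shut.
Start: joints at [-1.379, 0.276, 1.505, -0, 1.361, -0.121], TCP at [0.177, -0.547, 0.231] pointing down, gripper open.
Joint ranges: [-2.89, 2.89], [-0.75, 2.08], [0.22, 2.7], [-1.18, 4.32], [0.11, 2.71], [-2.7, 2.7]. Speed limits (rad/s): [2.57, 2.57, 3.14, 3.14, 3.14, 3.14].

## Interface

Orientations are given as a unit quaternion [w, x, y, z].
In Python, from rig import get_state, optics, sign_off gives the robot as it stands.
- The arm moves only by the tool send_rows, never from a script. Its argument "increments" is a list of rows, each an object with "gripper": the gripper's target within -1 to 1 (shut at 1, half-way at 0, fully open at -1); "linear": the shift along the world's x, y, z in m, a list of three; "delta_rot": the turn, a rotation vector about the world's x, y, z in rad, a list of three. In form: [{"gripper": gripper, "linear": [dx, dy, dz], "delta_rot": [rx, ry, rz]}, ...]. A call has 1 to 8 rows; each row is the pose to reach, as a shift and turn from the pose commanded when the call began; what a row does not reach only later rows make up. A row lasts 1/10 s, in which the tool goes at most 50 mm and 8.59 degrees, less where a joint would pass 70% of its speed; a pose out of reach is approached as far as the arm can. A call with a gripper value outside its range is refused whole. The fingers move at their own pace and stop on an object; "newtons" is the grip in N (left out, the last holds). Time passes only in rows, so rows that repeat a pose let the fingers close. It gives the time, the measured TCP pose, the force, the opening and the grip force at its end, in the units of the state.
- get_state(): the state, without advancing time (a new reading comes with each control period).
- optics.get_image(name): name is "scene" or "top" or "wrist"; returns a dict with "pixels" (400x640x3 uint8, blue, green, red), "K" (3x3 intrinsics, pixels), "rvec" (rotation vector, rad) and "tvec" (3), from world to camera coordinates, as OpenCV has them; the wrist camera has in their place "T_tool_cam" (4x4, takes a point from camera to tool coordinates, whose origin is the TCP and whose axes are the flange's). Camera axes: x right, y down, z forward; pixel columns grow to the right and rows downward; lengths in m; the calibration is good to about 2 mm. The wrist camera is an equidistant fisheye: a pixel r from the principal point sees the ray r / f radians off the axis. A picture is of the moment at which its call begins: read the wrist's pose just before it. There is no depth.
- sign_off(): hands the job in; it is judged then, once.
The state is a dict: "clock": time; "qpos": joint angles; "qd": joint speeds; "effort": joint torques, N m; "position": TCP position; "ee_rot": TCP orientation; "contact_force": force on the tool from outside, world axes, zero at the start; "moment": the same for the moment, N m; "width": finger opening in m; "gripper_force": force on a finger pad.
Only numpy, scipy, OpenCV 4.12 (cv2) and the standard library are available. Lean on these libraries where they do the work, as an engineer would, in place of code of your own. Each camera call takes 0.05 s, during which the arm holds its last target. There are 200 camera calls.

## Working session

There is one attempt and no reset: what is moved stays moved. The work goes in short steps, Python scripts to look and compute and a tool call to move; the robot and the scene stay as the last step left them, time stands still between calls to the robot, and variables do not carry over. Pictures are saved under pics/ and viewed, at most 10 in all, crops included, and the job is handed in when it is done.

Besides the shell and the picture viewer there is one more tool, called after "Emit:" as name(argument=value, ...), one argument or row to a line, values as JSON. send_rows: Moves the arm, as the interface text tells. Its arguments: {"type":"object","properties":{"increments":{"type":"array"},"newtons":{"type":"number"}},"required":["increments"]}

```bash
mkdir -p pics
cat > h.py <<'E'
import numpy as np, cv2
from rig import get_state, optics, sign_off
from scipy.spatial.transform import Rotation as R
def grab(n,name):
    s=get_state(); im=optics.get_image(n); cv2.imwrite(f'pics/{name}.png',im['pixels'])
    np.save(f'pics/{name}.npy',{**{k:v for k,v in im.items()},'s':s},allow_pickle=True); return im
def load(name): return np.load(f'pics/{name}.npy',allow_pickle=True).item()
def ray(im,uv):
    K=np.array(im['K'])
    if 'rvec' in im:
        Rm=cv2.Rodrigues(np.array(im['rvec'],float))[0]; t=np.array(im['tvec'],float).ravel()
        d=Rm.T@(np.linalg.inv(K)@[*uv,1]); o=-Rm.T@t
    else:
        x=np.array([(uv[0]-K[0,2])/K[0,0],(uv[1]-K[1,2])/K[1,1]]); r=np.linalg.norm(x)+1e-12
        c=np.array([*(np.sin(r)*x/r),np.cos(r)]); q=im['s']['ee_rot']; Rt=R.from_quat([*q[1:],q[0]]).as_matrix()
        T=np.array(im['T_tool_cam']); d=Rt@T[:3,:3]@c; o=Rt@T[:3,3]+im['s']['position']
    return o,d/np.linalg.norm(d)
def tri(obs):
    A=0;b=0;P=[]
    for im,uv in obs:
        o,d=ray(im,uv);M=np.eye(3)-np.outer(d,d);A=A+M;b=b+M@o;P.append((o,M))
    p=np.linalg.solve(A,b); return p,[round(float(np.linalg.norm(M@(p-o)))*1e3,1) for o,M in P]
def atz(im,uv,z):
    o,d=ray(im,uv); return o+d*(z-o[2])/d[2]
E
python3 - <<'E'
from h import *
for n in ('scene','top','wrist'): grab(n,n+'0')
s=get_state();print(s)
a=[cv2.imread(f'pics/{n}0.png') for n in('scene','top')]
E
```

```text
{'clock': 0.15, 'qpos': array([-1.37899342e+00,  2.76450633e-01,  1.50581881e+00,  4.18116858e-05,
        1.36070070e+00, -1.20979727e-01]), 'qd': array([-0.00154366, -0.00085128, -0.00440102, -0.00159018,  0.00153171,
        0.00042174]), 'effort': array([ 6.61226240e-04, -4.17144442e+01, -2.46033400e+01, -1.02419401e-04,
        7.70430663e-03,  4.24001570e-06]), 'position': array([ 0.1768789 , -0.54671843,  0.23064728]), 'ee_rot': array([-6.89033658e-04,  9.87796230e-01,  1.55750228e-01, -3.95402078e-06]), 'contact_force': array([-1.11070399, -0.58739891, -0.22282238]), 'moment': array([ 0.00926771,  0.00646202, -0.03098347]), 'gripper_force': 0.0, 'width': 0.08508171834586638}
```

View pics/top0.png

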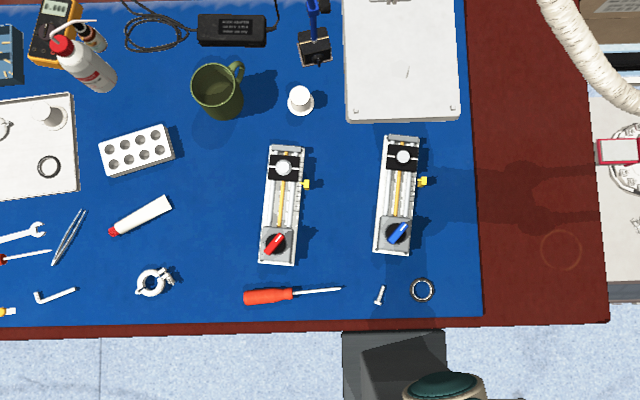

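View pics/scene0.png

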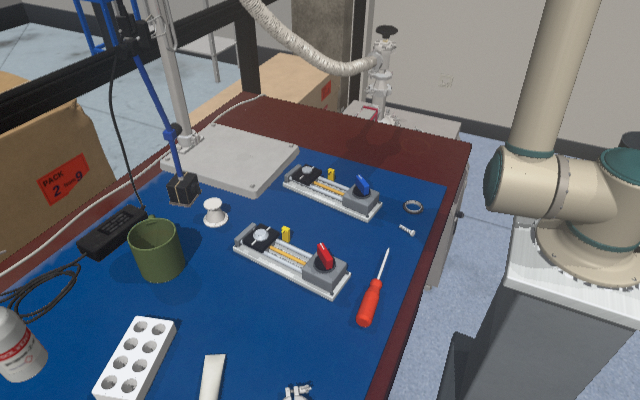

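Top: red slide from the knob at about (275,243) to the far end at (287,150), marker (306,184). Scene: red knob at (324,257), marker (286,233). I'll enlarge both.

Run:
```python
from h import *
t=cv2.imread('pics/top0.png')[135:275,240:330]; s=cv2.imread('pics/scene0.png')[210:305,228:358]
t=cv2.resize(t,None,fx=4,fy=4,interpolation=cv2.INTER_CUBIC); s=cv2.resize(s,None,fx=3.3,fy=3.3,interpolation=cv2.INTER_CUBIC)
o=np.zeros((560,t.shape[1]+s.shape[1],3),np.uint8);o[:,:360]=t;o[:s.shape[0],360:]=s
cv2.imwrite('pics/c0.png',o);print(o.shape)
T=load('top0');
for uv in ((275,243),(287,150)):print(atz(T,uv,.04))
print(ray(T,(275,243)),ray(load('scene0'),(324,257)))
```

```text
(560, 789, 3)
[0.46800469 0.32410102 0.04      ]
[0.64994854 0.29717667 0.04      ]
(array([0.44935809, 0.23067386, 0.9005772 ]), array([ 0.02153598,  0.10790418, -0.99392801])) (array([0.26249821, 0.79427369, 0.62855892]), array([ 0.26929831, -0.6167763 , -0.73963871]))
```

View pics/c0.png

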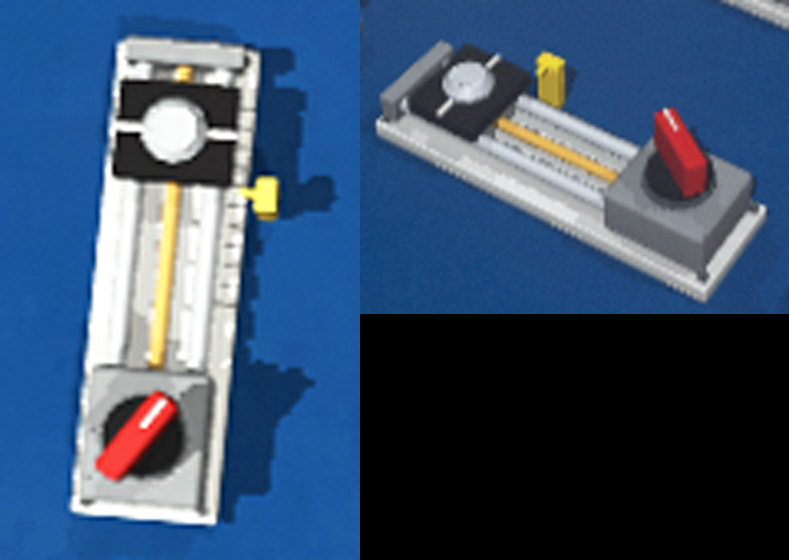

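Run:
```python
from h import *
T=load('top0');S=load('scene0')
c=lambda x,y:(240+x/4,135+y/4); d=lambda x,y:(228+(x-360)/3.3,210+y/3.3)
# top far end of bar (168,402): scene
f=atz(T,c(169,403),.082);n=atz(T,c(108,470),.082);print('bar',f,n,(f+n)/2,np.linalg.norm(f-n),np.arctan2(*(f-n)[[1,0]]))
a=tri([(T,c(108,470)),(S,d(695,155))]);print(a, tri([(T,c(169,403)),(S,d(664,112))]))
i=atz(T,c(237,135),.041);i2=atz(T,c(115,127),.041);m=atz(T,c(244,193),.038);print('idx',i,i2,np.linalg.norm(i-i2));print('mk',m)
print(tri([(T,c(264,190)),(S,d(550,60))]))
k=(f+n)/2
y=(i2-i)[:2];y/=np.linalg.norm(y);x=np.array([y[1],-y[0]]);print('rail',x,np.arctan2(x[1],x[0]))
b1=atz(T,c(98,366),.044);b2=atz(T,c(211,375),.044);b3=atz(T,c(80,497),.044);b4=atz(T,c(205,508),.044);print('head',b1,b2,b3,b4,(b1+b2+b3+b4)/4, np.arctan2(*(b1+b2-b3-b4)[[1,0]]))
for p in(i,m):print((p-k)[:2]@x,(p-k)[:2]@y)
```

```text
bar [0.47995504 0.30599264 0.082     ] [0.45022925 0.33448078 0.082     ] [0.46509214 0.32023671 0.082     ] 0.041172772420912926 -0.7641409507413872
(array([0.45127905, 0.33473195, 0.08303648]), [1.1, 1.1]) (array([0.48179527, 0.30711386, 0.07654247]), [1.7, 1.7])
idx [0.6115103  0.27386535 0.041     ] [0.61731558 0.33360582 0.041     ] 0.0600218751801448
mk [0.58314506 0.27127575 0.038     ]
(array([0.58427581, 0.261336  , 0.03511266]), [0.5, 0.5])
rail [ 0.99531167 -0.09671954] -0.0968709773333169
head [0.50015826 0.34333059 0.044     ] [0.49421281 0.28901909 0.044     ] [0.43785228 0.35287899 0.044     ] [0.43089963 0.29329306 0.044     ] [0.46578075 0.31963043 0.044     ] -0.10959294968058088
0.15021671421462698 -0.03199245749985106
0.12223493241994285 -0.03731338673686473
```

The measurements fit the text: the index is 150 mm from the knob axis, the carriage is 60 mm wide, and the marker is 28 mm nearer. The knob axis is at (0.4655, 0.320). Next I move above the knob, turning the tool to match the bar.

Emit:
send_rows(
  increments=[
    {"gripper": -1, "linear": [0.014, 0.043, 0], "delta_rot": [0, 0, 0.103]},
    {"gripper": -1, "linear": [0.028, 0.086, 0], "delta_rot": [0, 0, 0.206]},
    {"gripper": -1, "linear": [0.042, 0.129, 0], "delta_rot": [0, 0, 0.309]},
    {"gripper": -1, "linear": [0.056, 0.172, 0], "delta_rot": [0, 0, 0.412]},
    {"gripper": -1, "linear": [0.07, 0.215, 0], "delta_rot": [0, 0, 0.515]},
    {"gripper": -1, "linear": [0.084, 0.258, 0], "delta_rot": [0, 0, 0.618]},
    {"gripper": -1, "linear": [0.098, 0.301, 0], "delta_rot": [0, 0, 0.721]},
    {"gripper": -1, "linear": [0.112, 0.344, 0], "delta_rot": [0, 0, 0.824]},
  ],
)

```text
clock: 0.95
position: [0.289, -0.2013, 0.2312]
ee_rot: [0.0, 0.842, 0.54, 0.0]
contact_force: [0.7, 0.4, 0.7]
width: 0.0855
gripper_force: 0.0
```

Emit:
send_rows(
  increments=[
    {"gripper": -1, "linear": [0.014, 0.043, 0], "delta_rot": [0, 0, 0.103]},
    {"gripper": -1, "linear": [0.028, 0.086, 0], "delta_rot": [0, 0, 0.206]},
    {"gripper": -1, "linear": [0.042, 0.129, 0], "delta_rot": [0, 0, 0.309]},
    {"gripper": -1, "linear": [0.056, 0.172, 0], "delta_rot": [0, 0, 0.412]},
    {"gripper": -1, "linear": [0.07, 0.215, 0], "delta_rot": [0, 0, 0.515]},
    {"gripper": -1, "linear": [0.084, 0.258, 0], "delta_rot": [0, 0, 0.618]},
    {"gripper": -1, "linear": [0.098, 0.301, 0], "delta_rot": [0, 0, 0.721]},
    {"gripper": -1, "linear": [0.112, 0.344, 0], "delta_rot": [0, 0, 0.824]},
  ],
)

```text
clock: 1.75
position: [0.4009, 0.1429, 0.2313]
ee_rot: [0.0, 0.555, 0.832, -0.0]
contact_force: [1.3, -0.5, 0.6]
width: 0.0854
gripper_force: 0.0
```

Emit:
send_rows(
  increments=[
    {"gripper": -1, "linear": [0.016, 0.044, -0.01], "delta_rot": [0, 0, 0.104]},
    {"gripper": -1, "linear": [0.032, 0.089, -0.02], "delta_rot": [0, 0, 0.209]},
    {"gripper": -1, "linear": [0.048, 0.134, -0.03], "delta_rot": [0, 0, 0.313]},
    {"gripper": -1, "linear": [0.064, 0.179, -0.04], "delta_rot": [0, 0, 0.418]},
    {"gripper": -1, "linear": [0.064, 0.179, -0.04], "delta_rot": [0, 0, 0.418]},
    {"gripper": -1, "linear": [0.064, 0.179, -0.04], "delta_rot": [0, 0, 0.418]},
  ],
)

```text
clock: 2.35
position: [0.4644, 0.3203, 0.1901]
ee_rot: [-0.001, 0.372, 0.928, -0.001]
contact_force: [-0.2, 0.1, 0.6]
width: 0.0854
gripper_force: 0.0
```

Run:
```python
from h import *
im=grab('wrist','w1');s=get_state();print(s['clock'],s['position'],s['ee_rot'],im['K'],im['T_tool_cam'])
```

```text
2.4 [0.46425498 0.31932615 0.19071793] [-4.93715394e-04  3.72205052e-01  9.28149845e-01 -1.01067273e-03] [[309.70691629   0.         313.18326459]
 [  0.         309.70691629 199.77638637]
 [  0.           0.           1.        ]] [[ 4.08563592e-04 -9.46012913e-01 -3.24128682e-01  8.40299033e-02]
 [ 9.99999893e-01  3.16316444e-04  3.37286127e-04 -4.59986636e-04]
 [-2.16549799e-04 -3.24128785e-01  9.46012941e-01 -1.42274260e-01]
 [ 0.00000000e+00  0.00000000e+00  0.00000000e+00  1.00000000e+00]]
```

View pics/w1.png

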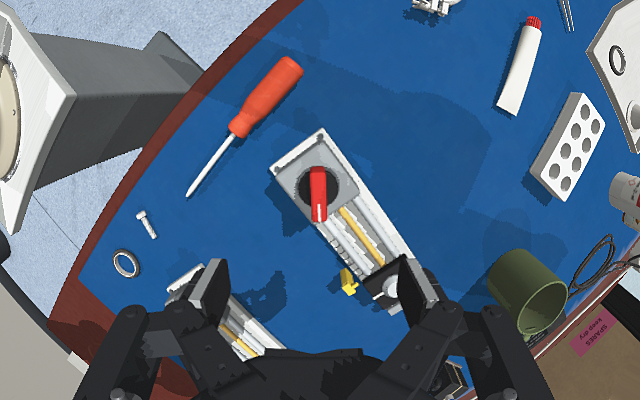

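Wrist: the red bar runs from about (318,167) to (320,220), nearly parallel to the tool x axis, and the marker is at about (347,280). One enlarged crop will refine this.

Run:
```python
from h import *
s=cv2.imread('pics/w1.png')[150:310,280:400]
cv2.imwrite('pics/c1.png',cv2.resize(s,None,fx=3.7,fy=3.7,interpolation=cv2.INTER_CUBIC))
```

```text
(no output)
```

View pics/c1.png

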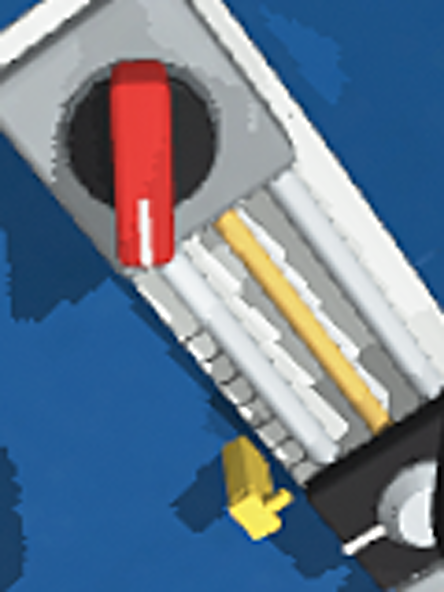

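Run:
```python
from h import *
W=load('w1');T=load('top0');S=load('scene0');e=lambda x,y:(280+x/3.7,150+y/3.7);c=lambda x,y:(240+x/4,135+y/4);d=lambda x,y:(228+(x-360)/3.3,210+y/3.3)
n=atz(W,e(140,82),.082);f=atz(W,e(145,264),.082);print('bar',n,f,(n+f)/2,np.linalg.norm(n-f),np.arctan2(*(f-n)[[1,0]]))
print(tri([(W,e(145,264)),(T,c(169,403))]),tri([(W,e(140,82)),(T,c(108,470))]))
i=atz(W,e(346,549),.041);m=atz(W,e(290,494),.038);print('i',i,'m',m)
print('m',tri([(W,e(290,494)),(T,c(244,193))]),'i',tri([(W,e(346,549)),(T,c(237,135))]))
for a in(-.097,-.107):
  x=np.array([np.cos(a),np.sin(a)]);print((i-m)[:2]@x)
```

```text
bar [0.45023133 0.33811998 0.082     ] [0.48324788 0.30860039 0.082     ] [0.4667396  0.32336018 0.082     ] 0.04428881528290306 -0.7295374133184671
(array([0.48163357, 0.30729961, 0.08167879]), [2.1, 2.1]) (array([0.45106528, 0.33616213, 0.07302423]), [1.0, 1.0])
i [0.61300972 0.27567585 0.041     ] m [0.58515767 0.27567264 0.038     ]
m (array([0.58507874, 0.27314616, 0.03541068]), [2.3, 2.3]) i (array([0.61225327, 0.27479279, 0.04091166]), [1.2, 1.2])
0.027720814259394176
0.02769242250448839
```

Emit:
send_rows(
  increments=[
    {"gripper": -1, "linear": [0.001, 0.001, -0.03], "delta_rot": [0, 0, 0]},
    {"gripper": -1, "linear": [0.0015, 0.0015, -0.07], "delta_rot": [0, 0, 0]},
    {"gripper": -1, "linear": [0.0015, 0.0015, -0.105], "delta_rot": [0, 0, 0]},
    {"gripper": -1, "linear": [0.0015, 0.0015, -0.128], "delta_rot": [0, 0, 0]},
    {"gripper": -1, "linear": [0.0015, 0.0015, -0.128], "delta_rot": [0, 0, 0]},
  ],
)

```text
clock: 2.9
position: [0.4637, 0.3184, 0.061]
ee_rot: [-0.002, 0.373, 0.928, -0.003]
contact_force: [-0.1, -0.6, 0.1]
width: 0.0859
gripper_force: 0.0
```

Emit:
send_rows(
  increments=[
    {"gripper": 1, "linear": [0, 0, 0], "delta_rot": [0, 0, 0]},
    {"gripper": 1, "linear": [0, 0, 0], "delta_rot": [0, 0, 0]},
    {"gripper": 1, "linear": [0, 0, 0], "delta_rot": [0, 0, 0]},
    {"gripper": 1, "linear": [0, 0, 0], "delta_rot": [0, 0, 0]},
    {"gripper": 1, "linear": [0, 0, 0], "delta_rot": [0, 0, 0]},
    {"gripper": 1, "linear": [0, 0, 0], "delta_rot": [0, 0, 0]},
    {"gripper": 1, "linear": [0, 0, 0], "delta_rot": [0, 0, 0]},
    {"gripper": 1, "linear": [0, 0, 0], "delta_rot": [0, 0, 0]},
  ],
  newtons=40,
)

```text
clock: 3.7
position: [0.4677, 0.3226, 0.0645]
ee_rot: [0.001, 0.372, 0.928, 0.002]
contact_force: [0.8, 3.8, 5.7]
width: 0.0129
gripper_force: 39.9
```

Emit:
send_rows(
  increments=[
    {"gripper": 1, "linear": [0, 0, 0], "delta_rot": [0, 0, 0.05]},
    {"gripper": 1, "linear": [0, 0, 0], "delta_rot": [0, 0, 0.13]},
    {"gripper": 1, "linear": [0, 0, 0], "delta_rot": [0, 0, 0.22]},
    {"gripper": 1, "linear": [0, 0, 0], "delta_rot": [0, 0, 0.31]},
    {"gripper": 1, "linear": [0, 0, 0], "delta_rot": [0, 0, 0.4]},
    {"gripper": 1, "linear": [0, 0, 0], "delta_rot": [0, 0, 0.49]},
    {"gripper": 1, "linear": [0, 0, 0], "delta_rot": [0, 0, 0.58]},
    {"gripper": 1, "linear": [0, 0, 0], "delta_rot": [0, 0, 0.66]},
  ],
)

```text
clock: 4.5
position: [0.4676, 0.3225, 0.0645]
ee_rot: [0.001, 0.05, 0.999, 0.001]
contact_force: [1.2, 2.1, 6.0]
width: 0.0129
gripper_force: 39.8
```

Emit:
send_rows(
  increments=[
    {"gripper": 1, "linear": [0, 0, 0], "delta_rot": [0, 0, 0.09]},
    {"gripper": 1, "linear": [0, 0, 0], "delta_rot": [0, 0, 0.18]},
    {"gripper": 1, "linear": [0, 0, 0], "delta_rot": [0, 0, 0.27]},
    {"gripper": 1, "linear": [0, 0, 0], "delta_rot": [0, 0, 0.36]},
    {"gripper": 1, "linear": [0, 0, 0], "delta_rot": [0, 0, 0.45]},
    {"gripper": 1, "linear": [0, 0, 0], "delta_rot": [0, 0, 0.54]},
    {"gripper": 1, "linear": [0, 0, 0], "delta_rot": [0, 0, 0.6]},
    {"gripper": 1, "linear": [0, 0, 0], "delta_rot": [0, 0, 0.6]},
  ],
)

```text
clock: 5.3
position: [0.4677, 0.3225, 0.0645]
ee_rot: [0.002, -0.246, 0.969, 0.001]
contact_force: [1.5, 2.9, 6.2]
width: 0.0129
gripper_force: 39.9
```

Run:
```python
from h import *
grab('wrist','w2');grab('top','t2');grab('scene','s2')
t=cv2.imread('pics/top0.png');t=cv2.imread('pics/t2.png')[135:275,240:330]; s=cv2.imread('pics/s2.png')[210:305,228:358]
w=cv2.imread('pics/w2.png')
t=cv2.resize(t,None,fx=4,fy=4,interpolation=cv2.INTER_CUBIC); s=cv2.resize(s,None,fx=3.3,fy=3.3,interpolation=cv2.INTER_CUBIC)
o=np.zeros((600,789,3),np.uint8);o[:560,:360]=t;o[:s.shape[0],360:]=s
o[s.shape[0]:s.shape[0]+268,360:789]=cv2.resize(w,(429,268),interpolation=cv2.INTER_AREA)
cv2.imwrite('pics/c2.png',o);print(get_state())
```

```text
{'clock': 5.45, 'qpos': array([ 4.80751245e-01,  4.04932510e-01,  1.76252574e+00,  7.95505940e-04,
        9.70597097e-01, -1.58777767e+00]), 'qd': array([ 0.00156753, -0.00010845,  0.00073185, -0.000566  ,  0.00241128,
        0.00107046]), 'effort': array([ -1.00675665, -40.6144166 , -16.40778244,  -0.52798832,
         0.54317163,   0.05879225]), 'position': array([0.46765814, 0.32245684, 0.06450457]), 'ee_rot': array([ 1.64579220e-03, -2.46087766e-01,  9.69245880e-01,  7.26294576e-04]), 'contact_force': array([1.31544749, 2.72281148, 6.09298276]), 'moment': array([ 0.34904345, -0.02253937,  0.02193808]), 'gripper_force': 39.861997961997986, 'width': 0.013225268863150553}
```

View pics/c2.png

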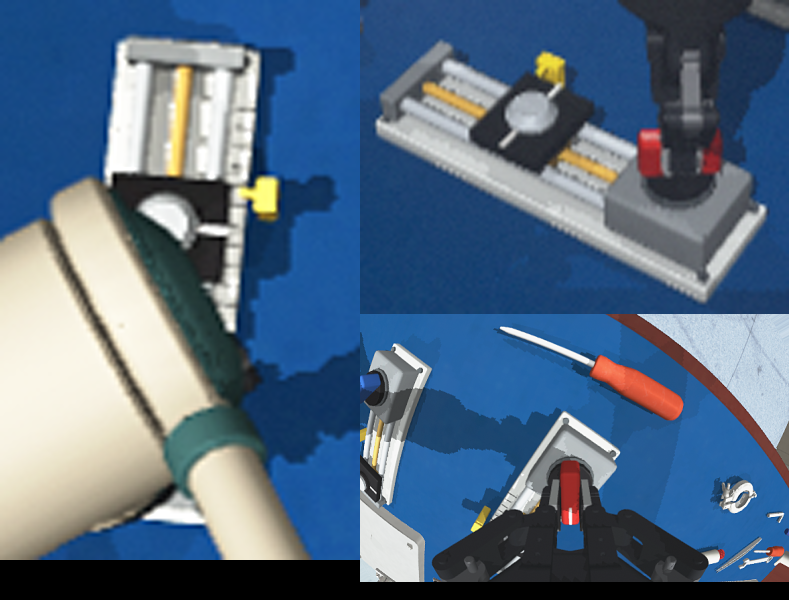

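Top: the index line's right end is at crop (228,231), now nearer the knob than the marker tip at (244,193).

Run:
```python
from h import *
T=load('t2');c=lambda x,y:(240+x/4,135+y/4)
m=atz(T,c(244,193),.038);x=np.array([np.cos(-.1),np.sin(-.1)])
for uv in((237,135),(228,231)): i=atz(T,c(*uv),.041);print(i,(i-m)[:2]@x)
a=lambda q:2*np.arctan2(q[2],q[1]); print(a(load('w2')['s']['ee_rot'])-a(load('w1')['s']['ee_rot']))
```

```text
[0.6115103  0.27386535 0.041     ] 0.02796499553199912
[0.56420881 0.27938239 0.041     ] -0.019650964926351586
1.259549849801905
```

19.7 mm past the marker. Now I reverse, stopping slightly short first.

Emit:
send_rows(
  increments=[
    {"gripper": 1, "linear": [0, 0, 0], "delta_rot": [0, 0, -0.06]},
    {"gripper": 1, "linear": [0, 0, 0], "delta_rot": [0, 0, -0.15]},
    {"gripper": 1, "linear": [0, 0, 0], "delta_rot": [0, 0, -0.25]},
    {"gripper": 1, "linear": [0, 0, 0], "delta_rot": [0, 0, -0.35]},
    {"gripper": 1, "linear": [0, 0, 0], "delta_rot": [0, 0, -0.45]},
    {"gripper": 1, "linear": [0, 0, 0], "delta_rot": [0, 0, -0.54]},
    {"gripper": 1, "linear": [0, 0, 0], "delta_rot": [0, 0, -0.6]},
    {"gripper": 1, "linear": [0, 0, 0], "delta_rot": [0, 0, -0.64]},
  ],
)

```text
clock: 6.25
position: [0.4677, 0.3225, 0.0645]
ee_rot: [0.001, 0.072, 0.997, 0.001]
contact_force: [-0.1, 2.3, 6.1]
width: 0.0128
gripper_force: 40.0
```

Emit:
send_rows(
  increments=[
    {"gripper": 1, "linear": [0, 0, 0], "delta_rot": [0, 0, 0]},
    {"gripper": 1, "linear": [0, 0, 0], "delta_rot": [0, 0, 0]},
  ],
)

```text
clock: 6.45
position: [0.4676, 0.3225, 0.0645]
ee_rot: [0.001, 0.072, 0.997, 0.001]
contact_force: [0.6, 2.7, 6.2]
width: 0.0135
gripper_force: 39.8
```

Run:
```python
from h import *
grab('wrist','w3');grab('top','t3');grab('scene','s3')
t=cv2.imread('pics/t3.png')[165:205,260:315]; s=cv2.imread('pics/s3.png')[220:265,250:310]
t=cv2.resize(t,None,fx=7,fy=7,interpolation=cv2.INTER_CUBIC); s=cv2.resize(s,None,fx=6.5,fy=6.5,interpolation=cv2.INTER_CUBIC)
w=cv2.resize(cv2.imread('pics/w3.png'),(464,290),interpolation=cv2.INTER_AREA)
o=np.zeros((590,785,3),np.uint8);o[:280,:385]=t;o[:292,390:780]=s[:292];o[295:585,:464]=w
cv2.imwrite('pics/c3.png',o);st=get_state();print(st['clock'],st['ee_rot'],st['contact_force'])
```

```text
6.6 [0.0013394  0.07154531 0.99743559 0.00131182] [0.47737021 2.38913771 5.91796376]
```

View pics/c3.png

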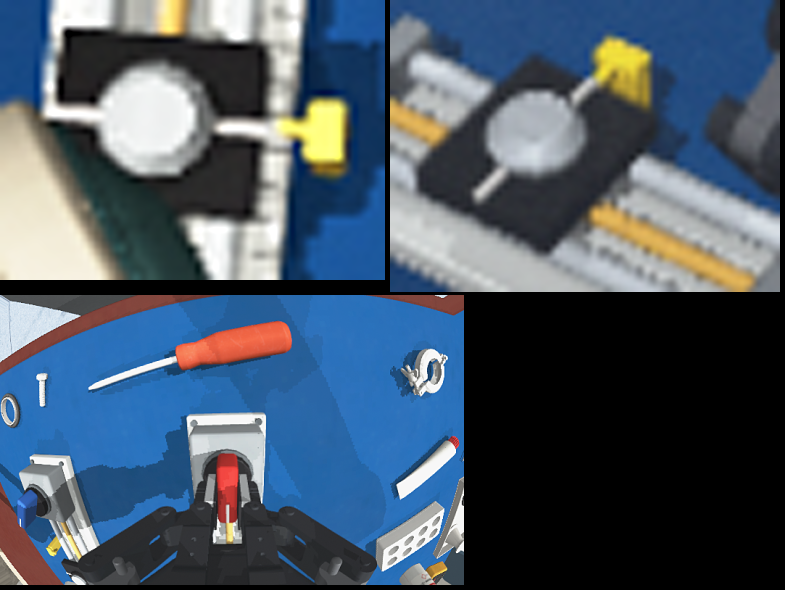

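Top: the line's end at crop (262,129) is nearly in line with the marker tip at (280,127). I'll measure sub-pixel positions.

```bash
cat > m.py <<'E'
from h import *
import sys
def meas(n,rows):
    T=load(n);p=T['pixels'].astype(float)
    x=np.array([np.cos(-.1),np.sin(-.1)]);out=[]
    for r0,r1,c0,c1,z,kind in rows:
        for c in range(c0,c1):
            col=p[r0:r1,c]
            w=np.clip(col.min(1)-90,0,None) if kind=='w' else np.clip(np.minimum(col[:,1],col[:,2])-col[:,0]-30,0,None)
            if w.sum()<30: continue
            v=(w*np.arange(r0,r1)).sum()/w.sum(); q=atz(T,(c,v),z); out.append((kind,c,round(v,2),round(float(q[:2]@x)*1e3,2)))
    return out
if __name__=='__main__':
    for r in meas(sys.argv[1],[(178,188,290,297,.041,'w'),(174,196,298,311,.038,'y')]):print(*r)
E
python3 m.py t3; python3 -c "
from h import *
print(load('t3')['pixels'][178:190,290:304].min(2));print((load('t3')['pixels'][176:190,294:312,2].astype(int)-load('t3')['pixels'][176:190,294:312,0]))"
```

```text
w 290 182.58 552.52
w 291 182.7 552.43
w 292 182.61 552.73
w 293 182.62 552.86
w 294 182.63 552.97
w 295 182.82 552.74
w 296 182.99 552.52
y 300 182.6 554.3
y 301 182.78 554.08
y 302 182.91 553.96
y 303 183.97 551.99
y 304 183.45 553.17
y 305 183.66 552.88
y 306 183.64 553.07
y 307 183.69 553.1
y 308 183.7 553.21
y 309 181.48 557.74
[[ 21  35  38  38  34  37  35  33 118 194 188 156  62   0]
 [ 20  25  36  34  35  35  30  35 147 230 214 153  49  11]
 [ 51  22  31  33  30  34  31  32 131 212 196 140  32  40]
 [ 87  43  48  48  50  38  17  34  96 138 125 108  23  64]
 [116 153 194 193 193 184 167 154 177 204 141 107  69  81]
 [126 234 255 255 255 255 255 255 222 200 139 122 122 128]
 [ 36  51  86  83  93 129 165 191 219 214 173 101  67  91]
 [ 25  31  31  28  28  28  20  81 177 208 203 150   0  86]
 [ 33  33  37  37  40  38  24  81 149 144 135  90   0 107]
 [ 38  37  40  42  41  38  23 136 228 228 211 136   0  92]
 [ 39  43  41  41  41  39  27 137 226 222 202 114   2  16]
 [ 42  42  41  42  41  38  37 145 226 223 198  77   9   4]]
[[  1   1   0   0   4   7   6   9   0 -65 -60 -60 -64 -7
[... 294 characters left out ...]
121 119 138  43 -86 -77]
 [  1   3  -1   1   3  19  43  23 -39  17 152 126 126 126 147  54 -88 -77]
 [ 12  12  12  11   6  39 114 134 120 129 149 126 128 125 151  59 -83 -78]
 [  0   0   0   0   6  43 116 133 133 127 122 126 128 124 150  57 -61 -79]
 [  7   9  11   9   6  17  58  93 108 153 133 128 127 123 146  49 -68 -78]
 [  0   0  -1   4   7   5   3 -10 -79  86 139 126 128 123 150  15 -88 -76]
 [  1   1  -2   5   7   6   8 -15 -90 109 124 125 125 121 147  13 -87 -78]
 [  3   1   0   6   8   9  11  -4 -91  53 160 146 138 134 161  16 -86 -77]
 [  1   1   2   6   8   9  10 -11 -88 -63  42 111 107  99  80   5 -85 -76]
 [  2   2   2   5   7  10   6 -32 -79 -76  -7  80  79  94  82 -10 -82 -76]]
```

Emit:
send_rows(
  increments=[
    {"gripper": 1, "linear": [0, 0, 0], "delta_rot": [0, 0, -0.015]},
    {"gripper": 1, "linear": [0, 0, 0], "delta_rot": [0, 0, -0.03]},
    {"gripper": 1, "linear": [0, 0, 0], "delta_rot": [0, 0, -0.03]},
    {"gripper": 1, "linear": [0, 0, 0], "delta_rot": [0, 0, -0.03]},
  ],
)

```text
clock: 7.0
position: [0.4677, 0.3225, 0.0645]
ee_rot: [0.001, 0.086, 0.996, 0.001]
contact_force: [0.7, 2.4, 5.3]
width: 0.0133
gripper_force: 39.9
```

Run:
```python
from m import *
grab('top','t4');grab('scene','s4')
for r in meas('t4',[(178,186,291,297,.041,'w'),(180,186,300,303,.038,'y')]):print(*r)
print(meas('top0',[(164,173,293,299,.041,'w'),(180,186,300,303,.038,'y')]))
s=cv2.imread('pics/s4.png')[222:245,270:300]
cv2.imwrite('pics/c4.png',cv2.resize(s,None,fx=20,fy=20,interpolation=cv2.INTER_CUBIC))
```

```text
w 291 182.02 553.77
w 292 181.97 553.99
w 293 182.06 553.95
w 294 182.21 553.79
w 295 182.32 553.71
w 296 182.36 553.78
y 300 182.59 554.31
y 301 182.78 554.07
y 302 182.91 553.95
[('w', 293, np.float64(168.0), 581.75), ('w', 294, np.float64(168.14), 581.61), ('w', 295, np.float64(168.29), 581.45), ('w', 296, np.float64(168.29), 581.59), ('w', 297, np.float64(168.36), 581.59), ('w', 298, np.float64(168.55), 581.34), ('y', 300, np.float64(182.36), 554.78), ('y', 301, np.float64(182.78), 554.08), ('y', 302, np.float64(182.91), 553.95)]
```

View pics/c4.png

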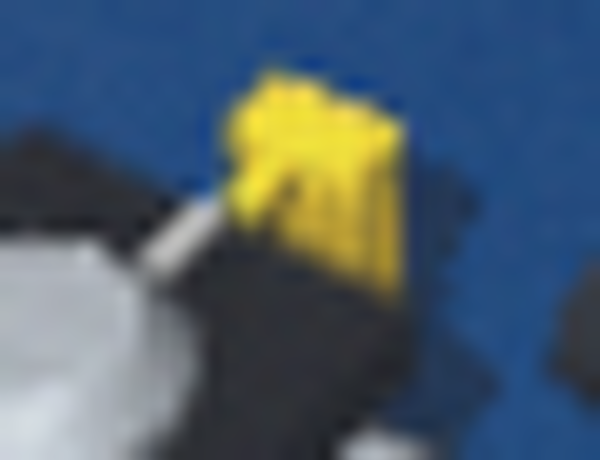

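Run:
```python
from h import *
S=load('s4');e=lambda x,y:(270+x/20-.5,222+y/20-.5)
x=np.array([np.cos(-.1),np.sin(-.1),0]);y=np.array([np.sin(.1),np.cos(.1),0])
i=atz(S,e(215,205),.041);print(i,i@x,i@y)
K=np.array(S['K'])
for dx in(-3,-2,-1,0,1,2):
  for dy,z in((4,.038),(7,.038),(7,.034)):
    P=i+dx*1e-3*x-dy*1e-3*y;P[2]=z
    u=cv2.projectPoints(P[None],np.array(S['rvec']),np.array(S['tvec']),K,None)[0].ravel();print(dx,dy,z,((u-[270,222]+.5)*20).round())
im=S['pixels'].astype(int);print((im[226:236,278:288,2]-im[226:236,278:288,0]))
```

```text
[0.58525247 0.28038422 0.041     ] 0.5543369305259144 0.33741121998673435
-3 4 0.038 [263. 213.]
-3 7 0.038 [280. 196.]
-3 7 0.034 [282. 224.]
-2 4 0.038 [255. 210.]
-2 7 0.038 [272. 192.]
-2 7 0.034 [274. 220.]
-1 4 0.038 [247. 206.]
-1 7 0.038 [264. 189.]
-1 7 0.034 [266. 217.]
0 4 0.038 [239. 203.]
0 7 0.038 [256. 185.]
0 7 0.034 [258. 213.]
1 4 0.038 [231. 199.]
1 7 0.038 [248. 182.]
1 7 0.034 [250. 210.]
2 4 0.038 [223. 196.]
2 7 0.038 [240. 178.]
2 7 0.034 [242. 206.]
[[-92 -92 -91 -88 -17 136 133 121   3 -82]
 [-92 -90 -91 -15 138 175 179 177 147 119]
 [-93 -92 -91  55 171 176 179 175 179 175]
 [-93 -91 -90  28 146 172 176 177 177 177]
 [-89 -91 -89 -13 156 175 154 153 170 170]
 [-52 -74 -81  66 167 155  85 152 146 159]
 [-12  -9 -13  51 128  86 106 143 129 140]
 [  0   0  -1   6  37  32 101 126 131 132]
 [  0  -1  -5 -10  -8   3  33  70 105 127]
 [ -1  -5  -8  -9  -6 -10 -10   2  37  70]]
```

All views agree to within about 0.3 mm. Now release and retreat upwards.

Emit:
send_rows(
  increments=[
    {"gripper": -1, "linear": [0, 0, 0], "delta_rot": [0, 0, 0]},
    {"gripper": -1, "linear": [0, 0, 0], "delta_rot": [0, 0, 0]},
    {"gripper": -1, "linear": [0, 0, 0], "delta_rot": [0, 0, 0]},
    {"gripper": -1, "linear": [0, 0, 0], "delta_rot": [0, 0, 0]},
    {"gripper": -1, "linear": [0, 0, 0], "delta_rot": [0, 0, 0]},
    {"gripper": -1, "linear": [0, 0, 0], "delta_rot": [0, 0, 0]},
    {"gripper": -1, "linear": [0, 0, 0.005], "delta_rot": [0, 0, 0]},
  ],
)

```text
clock: 7.8
position: [0.4659, 0.321, 0.0679]
ee_rot: [-0.001, 0.086, 0.996, -0.0]
contact_force: [0.2, 1.0, 0.0]
width: 0.0854
gripper_force: 0.0
```

Emit:
send_rows(
  increments=[
    {"gripper": -1, "linear": [0, 0, 0.03], "delta_rot": [0, 0, 0]},
    {"gripper": -1, "linear": [0, 0, 0.07], "delta_rot": [0, 0, 0]},
    {"gripper": -1, "linear": [0, 0, 0.11], "delta_rot": [0, 0, 0]},
    {"gripper": -1, "linear": [-0.02, -0.04, 0.14], "delta_rot": [0, 0, 0]},
    {"gripper": -1, "linear": [-0.04, -0.08, 0.14], "delta_rot": [0, 0, 0]},
    {"gripper": -1, "linear": [-0.06, -0.12, 0.14], "delta_rot": [0, 0, 0]},
    {"gripper": -1, "linear": [-0.06, -0.15, 0.14], "delta_rot": [0, 0, 0]},
    {"gripper": -1, "linear": [-0.06, -0.15, 0.14], "delta_rot": [0, 0, 0]},
  ],
)

```text
clock: 8.6
position: [0.4055, 0.1685, 0.2091]
ee_rot: [0.001, 0.088, 0.996, -0.001]
contact_force: [0.6, 0.6, -0.3]
width: 0.0853
gripper_force: 0.0
```

Run:
```python
from m import *
grab('top','t5');grab('scene','s5')
for r in meas('t5',[(178,186,291,297,.041,'w'),(180,186,300,303,.038,'y')]):print(*r)
t=cv2.imread('pics/t5.png')[135:275,240:330]; s=cv2.imread('pics/s5.png')[222:245,270:300]
o=np.zeros((560,790,3),np.uint8);o[:,:360]=cv2.resize(t,None,fx=4,fy=4,interpolation=cv2.INTER_CUBIC);o[:322,365:785]=cv2.resize(s,None,fx=14,fy=14,interpolation=cv2.INTER_CUBIC)
cv2.imwrite('pics/c5.png',o);print(get_state()['position'])
```

```text
w 291 182.03 553.75
w 292 181.97 554.0
w 293 182.06 553.95
w 294 182.21 553.79
w 295 182.32 553.71
w 296 182.36 553.78
y 300 182.6 554.3
y 301 182.77 554.1
y 302 182.88 554.01
[0.40674507 0.17124817 0.2089787 ]
```

View pics/c5.png

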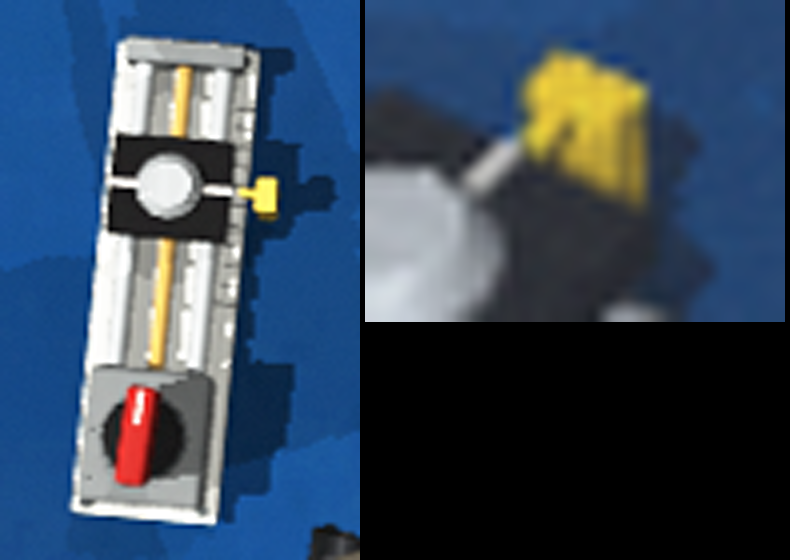

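The index line at crop (235,190) runs straight into the marker tip at (242,192). The carriage did not move on release, and the arm is clear.

```bash
python3 -c "
from rig import sign_off
print(sign_off())"
```

```text
the job is handed in; nothing more can be done
None
```

The job is handed in: the red slide was wound about 20 mm past the marker and brought back outwards by the knob, leaving the index line level with the marker to within about 0.5 mm, the screw driving outwards, and the arm clear.

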